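# Fish a dropped spacer washer out from under a low riser shelf

## Robot

A 7-joint arm with a two-finger parallel gripper is mounted at the origin on a cart in front of the work surface, level with it; the furniture and walls round the work are solid. World frame = base frame: x ahead of the robot, y to its left, z up, the work surface at z = 0. Lengths are in m, angles in rad, forces in N, time in s.
With the tool pointing down it reaches from about 0.425 to 0.875 m from the base axis. Payload 4.7 kg.
Tool frame: the origin (TCP) lies between the finger pads, 19 mm behind the fingertips; this is the grasp point; z points along the fingers, y is the line along which they close (so a half turn about z gives the same grasp; the last joint's range is limited). The gripper opens to 87 mm and grips with 3 to 60 N. Pads are 19 mm wide; open, the fingers measure 117 mm over their backs; the gripper's body (75 mm by 190 mm) begins 51 mm behind the grasp point.
Start: joints at [-1.217, 0.321, -0.07, 1.45, 0.023, 1.371, -0.057], TCP at [0.217, 0.613, 0.241] pointing down, gripper open.
Joint ranges: [-2.86, 2.86], [-0.3, 2.09], [-1.38, 1.24], [0.06, 2.45], [-1.56, 4.7], [0.09, 2.05], [-2.69, 2.69]. Speed limits (rad/s): [2.57, 2.57, 3.14, 3.14, 3.14, 3.14, 3.14].

## Interface

Orientations are given as a rotation vector (axis times angle).
In Python, from bench import ctrl gives the robot as it stands. The module is installed in compiled form; this text tells all that it offers.
- The arm moves only by the shell command python3 -m handwheel 'ROWS' [FORCE]. ROWS is JSON, a list of rows, each a list of 7 numbers: the finger opening in m, from 0 to 0.087, then the shift along the tool's x, y, z in m, then the turn, a rotation vector about the tool's x, y, z in degrees. A call has 1 to 12 rows; each row shifts and turns the commanded pose from where the row before left it, along the tool's axes as they then stand; what a row does not reach is not made up. A row lasts 1/8 s, in which the tool goes at most 62.5 mm and 10.7 degrees, less where a joint would pass 70% of its speed; a pose out of reach is approached as far as the arm can. A call is refused whole if a number of a shift passes 0.0625 or a number of a turn 10.7, either way. A call with a gripper value outside its range is refused whole. The fingers move at their own pace and stop on an object; FORCE is the grip in N (left out, the last holds). Time passes only in rows, so rows that do not move let the fingers close. It gives the time, the measured TCP pose, the force, the opening and the grip force at its end, in the units of the state.
- ctrl.get_state(): the state, without advancing time (a new reading comes with each control period).
- ctrl.get_image(name): name is "scene" or "top" or "wrist"; returns (picture, depth): 480x640x3 uint8, blue, green, red; 480x640 float32, m along the optical axis (not along the pixel's ray), 0 where there is no reading.
- ctrl.camera_info(name): a dict with "intrinsics" (3x3 intrinsics, pixels), "D" ([k1, k2, p1, p2, k3] as OpenCV has them; the pictures are not rectified), "R" (3x3) and "t" (3): a world point X has camera coordinates R X + t. Camera axes: x right, y down, z forward; pixel columns grow to the right and rows downward; lengths in m; the calibration is good to about 2 mm. A picture is of the moment at which its call begins: read the wrist's pose just before it. camera_info takes no time and is no camera call; for the wrist camera it gives the pose at the moment of the call.
- ctrl.close_job(): hands the job in; it is judged then, once.
The state is a dict: "time": time; "joint_positions": joint angles; "qd": joint speeds; "joint_torque": joint torques, N m; "position": TCP position; "tool_rot": TCP orientation; "ft_force": force on the tool from outside, world axes, zero at the start; "torque": the same for the moment, N m; "grip_width": opening from 0.0 (shut) to 1.0 (fully open); "grip_force": force on a finger pad.
Only numpy, scipy, OpenCV 4.12 (cv2) and the standard library are available. Lean on these libraries where they do the work, as an engineer would, in place of code of your own. Each camera call takes 0.05 s, during which the arm holds its last target. There are 200 camera calls.

## Task

A thick steel spacer washer has slipped under the low grey riser shelf and lies by its back wall. Take the flat probe by its upright grip, reach in under the shelf, feel for the washer, press the probe's rubber-soled foot gently on top of it (never more than about 15 N on the washer or against the shelf) and draw it out until it lies wholly in the open on the bench in front of the shelf. Then set the probe down flat on its heel, out of the shelf and off the washer, and let go; leave everything else where it is.

Things in the scene. Friction and masses are not known exactly. Their poses are not given: they have to be found in the camera images.
- riser: low grey sheet-steel shelf fixed on the bench, 110 deep (x) x 230 wide (y) mm; deck 4 thick, underside 55 above the bench, 8 rim on its back edge. Back and both ends closed by 4 mm walls (inner back face x = +51, inner end faces y = +-111); only the front (-x) is open; no floor plate. Origin: centre of the footprint at bench level; x points from the open front to the back, z up
- mouth (a point): middle of the shelf's open front edge at bench level; same axes as the riser (x into the shelf), 55 mm in front of its origin
- washer: plain thick steel washer, 50 mm outside, 20 hole, 10 thick, about 0.13 kg, flat on the bench under the shelf, 4 to 12 mm from the back wall (the foot cannot get behind it), up to 50 mm either side of the middle. Origin: centre of its underside. Steel slides on the bench with friction near 0.6, so it follows only if pressed with about 3 N or more
- probe: rigid flat probe, 0.24 kg, standing level on a black heel 13 mm high (from 17 mm behind to 67 mm ahead of the grip's axis): steel strip 198 x 30 x 4 mm on the heel, and on its near end an upright black grip block 24 (along the strip) x 40 mm, 17 to 81 mm above the bench. Origin: heel underside below the block's centre; x along the strip to the foot, z up. Grip from above, fingers closing along x
- grip (a point): middle of the grip block, 55 mm above the heel's underside: a good point for the TCP
- tip (a point): point on the underside of the strip over the foot, 160 mm ahead of the probe's origin, 13 mm above the heel's underside. The foot, a rubber sole 34 long x 30 wide x 8 mm (friction about 1.4), is clamped below it: its underside is 0 to 5 mm above the heel's level, differently each time, so feel for the contact. The strip ends 18 mm beyond; a stem stands up to 11 mm above it
- plug_gauge: white double-ended plug gauge, 112 mm long, lying on the shelf's deck; leave alone
- feeler: folded feeler gauge set, 95 mm long, lying on the shelf's deck; leave alone
- flange_ring: machined flange ring, 132 mm across, 40 high, on the bench to the right; leave alone
- screwdriver: screwdriver, 182 mm long, lying near the bench's front edge; leave alone
- deburrer: deburring tool with orange handle, 142 mm long, lying on the left beyond the shelf; leave alone
- marker: marker pen, 135 mm long, lying to the right beyond the probe; leave alone

How it is judged:
On the way, in this order (a step that is already met when the one before it is completed fails the run):
1. the held probe's foot touches the washer under the shelf (contact force between probe and washer above 0.5 N and contact force between the fingers and probe above 3 N and x of washer in the frame of mouth above 0.02 m), for 0.2 s.
2. the washer is drawn wholly out of the shelf (x of washer in the frame of mouth below -0.025 m), for 0.2 s.
At the end, for the whole second after the job is handed in: Washer flat and still on the bench, wholly before the shelf's front edge (centre 25 mm or more before it, within 200 mm of that edge's middle); probe released, level (0.1 rad), still, on its heel on the bench, its whole strip out of the shelf, touching neither washer nor shelf (x of washer in the frame of mouth below -0.025 m and horizontal distance between washer and mouth below 0.2 m and height (world z) of each of washer, probe below 0.004 m and angle between each of washer, probe's own z axis and vertical below 0.1 rad and linear speed of each of washer, probe below 0.01 m/s and contact force between probe and washer below 0.1 N and contact force between probe and riser below 0.1 N and x of tip in the frame of mouth below -0.018 m).
It fails at once if the probe pressed or hit the washer with more than 15 N (contact force between probe and washer above 15 N).
It fails at once if the probe pushed against the shelf with more than 15 N (contact force between probe and riser above 15 N).
It fails at once if the arm or fingers pushed the shelf with more than 15 N (contact force between the arm and riser above 15 N).
It fails at once if the washer was moved by the fingers, not with the probe (contact force between the fingers and washer above 0.5 N).
It fails at once if a bystander was moved by more than 20 mm (distance of any of plug_gauge, feeler, flange_ring, screwdriver, deburrer, marker from where it was at the start of the episode above 0.02 m).
It also fails if it takes over 72 s, if anything falls off the work surface, if the arm or the gripper's body presses on something with over 40 N, if the wrist force passes 120 N, or if a joint passes its speed limit or range.

## Working session

There is one attempt and no reset: what is moved stays moved. The work goes in short steps, Python scripts to look and compute and a shell command to move; the robot and the scene stay as the last step left them, time stands still between calls to the robot, and variables do not carry over. Pictures are saved under pics/ and viewed, at most 10 in all, crops included, and the job is handed in when it is done.

```bash
mkdir -p pics; python3 - <<'E'
from bench import ctrl
import cv2,numpy as np
s=ctrl.get_state();print(s)
for n in("scene","top"):
    p,d=ctrl.get_image(n);cv2.imwrite(f"pics/{n}0.png",p);np.savez(f"{n}0.npz",p=p,d=d)
    i=ctrl.camera_info(n);print(n,i)
E
```

```text
{'time': 0.0, 'joint_positions': array([-1.21687968,  0.32185013, -0.07005282,  1.45168734,  0.02259615,
        1.37077975, -0.05686729]), 'qd': array([ 0.00051743,  0.00134203,  0.00114656, -0.00220822,  0.00024332,
       -0.00061657,  0.00049327]), 'joint_torque': array([ 4.68200471e-05, -4.91305089e+01, -4.04218035e-01, -3.12515795e+01,
       -6.38970640e-02,  4.40039474e-02,  1.76147032e-04]), 'position': array([0.21654418, 0.61231922, 0.24013741]), 'tool_rot': array([-5.31129614e-01, -3.09614034e+00,  3.02374960e-03]), 'ft_force': array([ 0.14393146,  0.11245059, -0.33147767]), 'torque': array([-0.03011234,  0.00928226,  0.00863133]), 'grip_force': 0.0, 'grip_width': 1.0024553429944827}
scene {'intrinsics': array([[616.08917445,   0.        , 320.01331756],
       [  0.        , 616.08917445, 230.77596075],
       [  0.        ,   0.        ,   1.        ]]), 'D': array([-0.18320713,  0.        ,  0.        ,  0.        ,  0.        ]), 'R': array([[ 0.74753904, -0.66417468,  0.00757478],
       [-0.33994728, -0.39236352, -0.85468515],
       [ 0.5706323 ,  0.63633549, -0.51909143]]), 't': array([-0.41228284,  0.23048895,  1.28771356])}
top {'intrinsics': array([[469.74141236,   0.        , 312.68592495],
       [  0.        , 469.74141236, 235.70577925],
       [  0.        ,   0.        ,   1.        ]]), 'D': array([-0.02362145,  0.        ,  0.        ,  0.        ,  0.        ]), 'R': array([[ 3.77551334e-02, -9.99286762e-01,  7.19046726e-04],
       [-9.73077548e-01, -3.69285948e-02, -2.27500253e-01],
       [ 2.27364545e-01,  7.88961419e-03, -9.73777756e-01]]), 't': array([-0.02510463,  0.5323259 ,  1.02248026])}
```

View pics/top0.png

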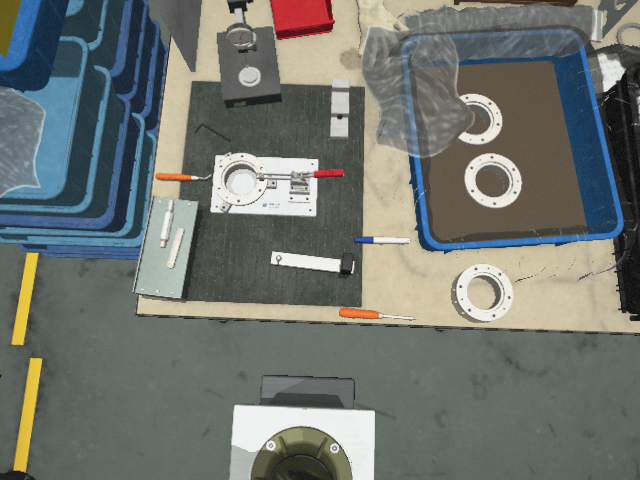

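View pics/scene0.png

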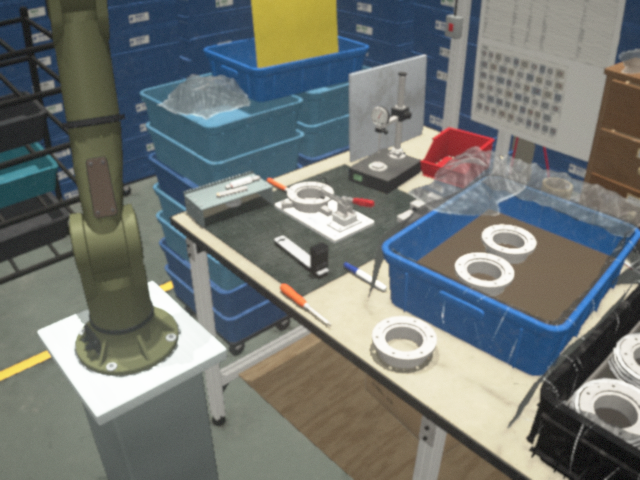

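The top view shows the riser at left (about 165,248) with its open front facing right (-y world). The probe's strip tip is at (275,258) and its grip at (347,264), already pointing roughly at the mouth. The marker lies at (380,240) and the screwdriver at (365,314).

```bash
cat > h.py <<'E'
from bench import ctrl
import cv2,numpy as np
from scipy.spatial.transform import Rotation as Ro
def ray(uv,i,z):
    "pixels -> world points on plane(s) z"
    uv=np.asarray(uv,float).reshape(-1,1,2)
    n=cv2.undistortPoints(uv,i["intrinsics"],np.asarray(i["D"])).reshape(-1,2)
    d=np.c_[n,np.ones(len(n))]@i["R"]; c=-i["R"].T@i["t"]
    return c+d*((z-c[2])/d[:,2])[:,None]
def proj(P,i):
    return cv2.projectPoints(np.asarray(P,float).reshape(-1,1,3),cv2.Rodrigues(i["R"])[0],i["t"],i["intrinsics"],np.asarray(i["D"]))[0].reshape(-1,2)
def to_tool(dw,s=None):
    s=s or ctrl.get_state(); return Ro.from_rotvec(s["tool_rot"]).inv().apply(dw)
E
python3 - <<'E'
from h import *
i=ctrl.camera_info("top");z=np.load("top0.npz");p=z["p"]
print("riser corners",ray([(197,201),(186,299),(134,291),(152,197)],i,.059).round(3).tolist())
print("grip top",ray([(347,264)],i,.081).round(3),"strip tip",ray([(272,258)],i,.017).round(3))
w=ctrl.camera_info("wrist");s=ctrl.get_state();R=Ro.from_rotvec(s["tool_rot"]).as_matrix()
print("cam in tool",R.T@(-w["R"].T@w["t"]-s["position"]),"\n",w["R"]@R, w["intrinsics"],w["D"]);print(R)
a=cv2.resize(p[180:310,125:365],None,fx=3.3,fy=3.3,interpolation=cv2.INTER_CUBIC);cv2.imwrite("pics/crop1.png",a)
E
```

```text
riser corners [[0.607, 0.271, 0.059], [0.377, 0.274, 0.059], [0.39, 0.393, 0.059], [0.613, 0.378, 0.059]]
grip top [[ 0.466 -0.084  0.081]] strip tip [[0.485 0.09  0.017]]
cam in tool [ 0.08329098  0.00054482 -0.14270087] 
 [[-2.74296360e-05  9.99999536e-01  9.63192309e-04]
 [-9.53747063e-01  2.63384585e-04 -3.00610164e-01]
 [-3.00610278e-01 -9.26887463e-04  9.53746613e-01]] [[385.1803836    0.         325.84292996]
 [  0.         385.1803836  242.3607394 ]
 [  0.           0.           1.        ]] [-0.02259106  0.          0.          0.          0.        ]
[[-9.42832919e-01  3.33265378e-01 -5.23489148e-04]
 [ 3.33265784e-01  9.42831473e-01 -1.65266682e-03]
 [-5.72145888e-05 -1.73264971e-03 -9.99998497e-01]]
```

View pics/crop1.png

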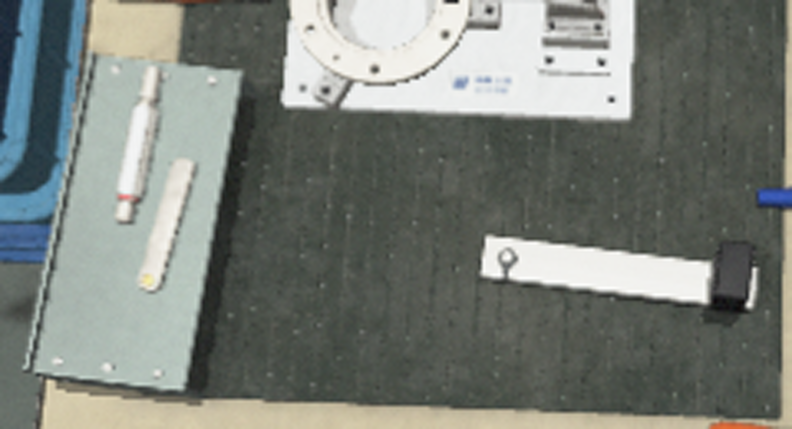

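The enlarged view shows the deck's front edge from crop (242,70) to (186,390) and the rim along the back. The probe strip ends at (482,258) and the grip block is at (733,275). Next I move in front of the mouth to look underneath.

```bash
python3 -m handwheel '[[0.087,-0.037,-0.034,0,0,0,0],[0.087,-0.037,-0.034,0,0,0,0],[0.087,-0.037,-0.034,0,0,0,0],[0.087,-0.037,-0.034,0,0,0,0],[0.087,-0.037,-0.034,0,0,0,0],[0.087,-0.037,-0.034,0,0,0,0],[0.087,-0.037,-0.034,0,0,0,0],[0.087,-0.037,-0.034,0,0,0,0],[0.087,-0.037,-0.034,0,0,0,0],[0.087,-0.037,-0.034,0,0,0,0],[0.087,-0.037,-0.034,0,0,0,0],[0.087,-0.037,-0.034,0,0,0,0]]'
python3 -m handwheel '[[0.087,0,0,0,0,0,-10],[0.087,0,0,0.037,0,0,-5],[0.087,0,0,0.037,-10,0,0],[0.087,0,0,0.036,-10,0,0],[0.087,0,0,0,-10,0,0],[0.087,0,0,0,-10,0,0],[0.087,0,0,0,0,0,0],[0.087,0,0,0,0,0,0]]'
python3 - <<'E'
from h import *
i=ctrl.camera_info("wrist");p,d=ctrl.get_image("wrist");np.savez("w1.npz",p=p,d=d,**{k:i[k] for k in("intrinsics","D","R","t")});cv2.imwrite("pics/w1.png",p)
E
```

```text
time: 1.6
position: [0.4996, 0.0787, 0.2411]
tool_rot: [-0.531, -3.096, -0.0]
ft_force: [-0.1, -0.4, -0.2]
grip_width: 1.002
grip_force: 0.0
time: 2.6
position: [0.4998, 0.0872, 0.1319]
tool_rot: [0.113, 2.927, 1.062]
ft_force: [-0.5, 1.1, 0.3]
grip_width: 1.002
grip_force: 0.0
```

View pics/w1.png

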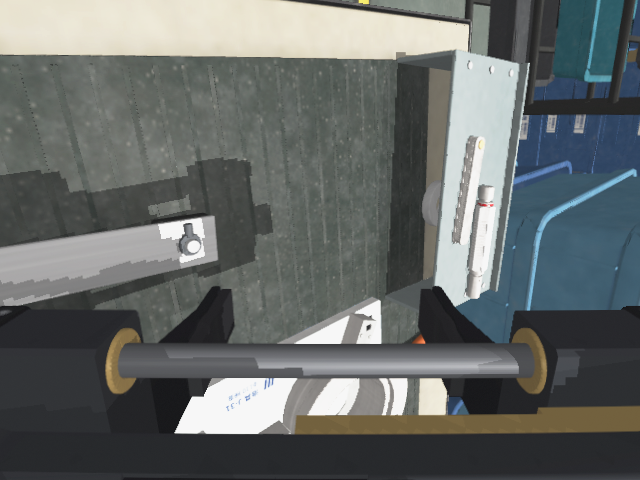

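The wrist view shows the probe tip, with its stem at (190,245), and the shelf mouth with its front edge from (453,50) to (437,305). A light washer arc shows underneath near (430,203). I'll lower and tilt the camera a bit for a fuller view.

```bash
python3 -m handwheel '[[0.087,0,-0.03,0.01,-10,0,0],[0.087,0,-0.04,0,-5,0,0],[0.087,0,0,0,0,0,0],[0.087,0,0,0,0,0,0]]'
python3 - <<'E'
from h import *
i=ctrl.camera_info("wrist");p,d=ctrl.get_image("wrist");np.savez("w2.npz",p=p,d=d,**{k:i[k] for k in("intrinsics","D","R","t")})
print("cam",-i["R"].T@i["t"])
e=proj([[.607,.271,.059],[.377,.274,.059]],i);print(e)
cv2.imwrite("pics/w2.png",p)
E
```

```text
time: 3.15
position: [0.4968, 0.0457, 0.0749]
tool_rot: [0.102, 2.755, 1.432]
ft_force: [0.1, 0.5, -0.7]
grip_width: 0.998
grip_force: 0.0
cam [ 0.40513008 -0.06459484  0.15658397]
[[448.74619573 308.38962293]
 [470.37941026  50.69677389]]
```

View pics/w2.png

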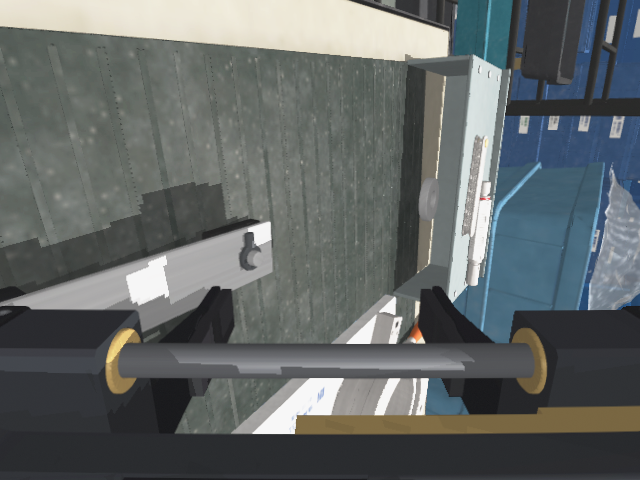

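The washer is now plain at about (428,200), with the back wall at (437,200). The depth map can give its position along with the walls and the probe.

```bash
cat >> h.py <<'E'
def cloud(f):
    z=np.load(f);d=z["d"];v,u=np.mgrid[:480,:640]
    n=cv2.undistortPoints(np.c_[u.ravel(),v.ravel()].astype(float).reshape(-1,1,2),z["intrinsics"],z["D"]).reshape(-1,2)
    P=(np.c_[n,np.ones(len(n))]*d.reshape(-1,1)-z["t"])@z["R"]
    P[d.ravel()<=0]=np.nan
    return P.reshape(480,640,3),z["p"]
E
python3 - <<'E'
from h import *
P,p=cloud("w2.npz")
m=P[60:300,400:470]
print("depth valid",np.isfinite(m[...,0]).mean())
for r in(120,170,185,200,215,230,260):
    print(r,[tuple((P[r,c]*1000).round(0)) for c in range(404,480,4)])
sel=(m[...,2]>.006)&(m[...,2]<.014)&(m[...,1]>.29)
print(sel.sum(),m[sel].min(0),m[sel].max(0),m[sel].mean(0))
a=cv2.resize(p[40:310,390:490],None,fx=2.2*2.6,fy=2.2,interpolation=cv2.INTER_CUBIC);cv2.imwrite("pics/crop2.png",a)
E
```

```text
depth valid 0.9963095238095238
120 [(np.float64(430.0), np.float64(288.0), np.float64(-2.0)), (np.float64(431.0), np.float64(295.0), np.float64(-1.0)), (np.float64(432.0), np.float64(306.0), np.float64(-2.0)), (np.float64(432.0), np.float64(316.0), np.float64(-2.0)), (np.float64(433.0), np.float64(324.0), np.float64(-1.0)), (np.float64(434.0), np.float64(343.0), np.float64(-4.0)), (np.float64(435.0), np.float64(357.0), np.float64(-5.0)), (np.float64(436.0), np.float64(368.0), np.float64(-4.0)), (np.float64(437.0), np.float64(380.0), np.float64(-4.0)), (np.float64(438.0), np.float64(393.0), np.float64(-4.0)), (np.float64(438.0), np.float64(390.0), np.float64(2.0)), (np.float64(438.0), np.float64(390.0), np.float64(6.0)), (np.float64(437.0), np.float64(388.0), np.float64(11.0)), (np.float64(438.0), np.float64(391.0), np.float64(15.0)), (np.float64(438.0), np.float64(390.0), np.float64(20.0)), (np.float64(430.0), np.float64(284.0), np.float64(55.0)), (np.float64(430.0), np.float64(285.0), np.float64(58.0)), (np.float64(431.0), np.float64(296.0), np.float64(59.0)), (np.float64(432.0), np
[... 6063 characters left out ...]
t64(8.0)), (np.float64(605.0), np.float64(376.0), np.float64(12.0)), (np.float64(604.0), np.float64(376.0), np.float64(18.0)), (np.float64(602.0), np.float64(375.0), np.float64(23.0)), (np.float64(556.0), np.float64(273.0), np.float64(58.0)), (np.float64(561.0), np.float64(286.0), np.float64(58.0)), (np.float64(566.0), np.float64(301.0), np.float64(58.0)), (np.float64(572.0), np.float64(315.0), np.float64(58.0)), (np.float64(577.0), np.float64(327.0), np.float64(59.0)), (np.float64(575.0), np.float64(326.0), np.float64(63.0)), (np.float64(574.0), np.float64(327.0), np.float64(67.0))]
2037 [0.38235889 0.29001176 0.00600427] [0.7429819  0.54606572 0.01399738] [0.50927245 0.37279929 0.0095329 ]
```

View pics/crop2.png

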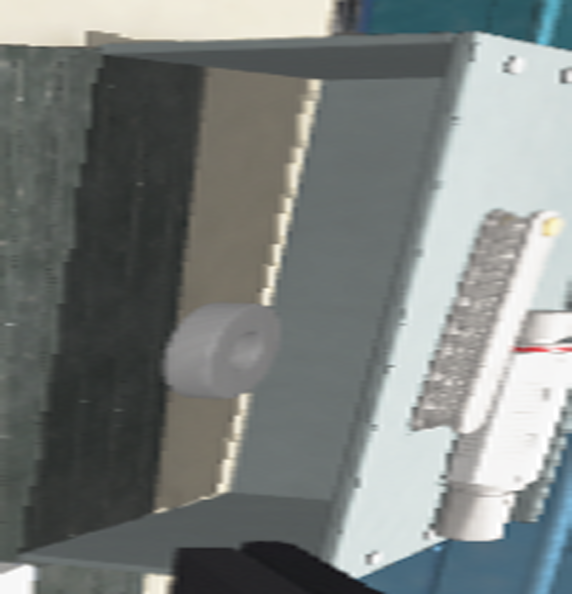

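The crop shows the washer resting by the back wall, with its hole at crop (247,345). I'll fit the washer, the riser axes and the probe.

```bash
python3 - <<'E'
from h import *
from scipy.optimize import least_squares
P,p=cloud("w2.npz");Q=P[60:300,400:470].reshape(-1,3)
z=np.load("w2.npz");i={k:z[k] for k in("intrinsics","D","R","t")}
h=ray([(390+247/5.72,40+345/2.2)],i,.010);print("hole",h)
s=Q[(Q[:,2]>.001)&(Q[:,2]<.0065)&(abs(Q[:,0]-.52)<.03)&(Q[:,1]<.345)&(Q[:,1]>.32)]
f=least_squares(lambda c:np.hypot(s[:,0]-c[0],s[:,1]-c[1])-.025,[.52,.35],loss="soft_l1",f_scale=.001);print("washer",f.x,len(s),abs(f.fun).mean())
b=Q[(Q[:,2]>.01)&(Q[:,2]<.03)&(Q[:,1]>.37)&(Q[:,1]<.4)&(Q[:,0]>.43)&(Q[:,0]<.6)]
print("back wall y=",np.polyfit(b[:,0],b[:,1],1))
i=ctrl.camera_info("top");t=np.load("top0.npz")["p"]
e=ray([(198.3,201.2),(181.4,298.2)],i,.059);print("front corners",e)
for f in("w1","w2"):
    P,p=cloud(f+".npz");g=p.min(2)
    m=((abs(P[...,2]-.0155)<.003)&(P[...,1]<.11)&(P[...,0]>.43)&(P[...,0]<.53)&(P[...,1]>-.1)).astype(np.uint8)
    c=max(cv2.findContours(m,0,2)[0],key=cv2.contourArea);X=np.array([P[q[0][1],q[0][0],:2] for q in c])
    print(f,len(c),"end y max",X[X[:,1].argmax()]); r=cv2.minAreaRect((X*1000).astype(np.float32));print(r)
m=((t.min(2)>185).astype(np.uint8))
m[:,:262]=0;m[:240]=0;m[285:]=0;m[:,360:]=0
c=max(cv2.findContours(m,0,1)[0],key=cv2.contourArea);X=ray(c.reshape(-1,2),i,.017)[:,:2];r=cv2.minAreaRect((X*1000).astype(np.float32));print("top strip",r,cv2.boxPoints(r).round(0).tolist())
m=((t.max(2)<50).astype(np.uint8));m[:,:335]=0;m[:,358:]=0;m[:250]=0;m[276:]=0
c=max(cv2.findContours(m,0,1)[0],key=cv2.contourArea);X=ray(c.reshape(-1,2),i,.081)[:,:2];r=cv2.minAreaRect((X*1000).astype(np.float32));print("block",r)
E
```

```text
hole [[0.51672431 0.34522786 0.01      ]]
washer [0.52176653 0.35207696] 201 0.0005671181645728018
back wall y= [-0.08311452  0.42587714]
front corners [[0.6066559  0.26753985 0.059     ]
 [0.37813641 0.28445518 0.059     ]]
w1 172 end y max [0.47357359 0.09420801]
((483.4771728515625, 37.91496276855469), (111.87228393554688, 30.644283294677734), 85.02259063720703)
w2 307 end y max [0.47367247 0.07815622]
((478.4158630371094, 18.030357360839844), (119.54700469970703, 30.96175193786621), 85.95886993408203)
top strip ((480.9910583496094, 11.609962463378906), (162.44320678710938, 29.254009246826172), 85.18141174316406) [[460.0, -68.0], [489.0, -71.0], [502.0, 91.0], [473.0, 94.0]]
block ((447.5572814941406, -81.40438079833984), (24.79059600830078, 12.403584480285645), 83.92869567871094)
```

```bash
python3 -m handwheel '[[0.087,0,0.045,-0.032,0,0,0],[0.087,0,0.045,-0.032,0,0,0],[0.087,0,0,0,10,0,0],[0.087,0,0,0,10,0,0],[0.087,0,0,0,10,0,0],[0.087,0,0,0,10,0,0],[0.087,0,0,0,10,0,0],[0.087,0,0,0,5,0,0],[0.087,0.005,-0.044,0,0,0,0],[0.087,0.005,-0.044,0,0,0,0],[0.087,0.004,-0.044,0,0,0,0],[0.087,0,0,0,0,0,0]]'
python3 - <<'E'
from h import *
s=ctrl.get_state();i=ctrl.camera_info("wrist");p,d=ctrl.get_image("wrist");np.savez("w3.npz",p=p,d=d,**{k:i[k] for k in("intrinsics","D","R","t")});cv2.imwrite("pics/w3.png",p)
print(s["position"],Ro.from_rotvec(s["tool_rot"]).as_matrix().round(4))
P,_=cloud("w3.npz")
for n,a,b in(("block",.065,.09),("strip",.011,.022)):
    m=((P[...,2]>a)&(P[...,2]<b)&(P[...,0]>.43)&(P[...,0]<.53)&(P[...,1]>-.12)&(P[...,1]<.11)).astype(np.uint8)
    m=cv2.morphologyEx(m,cv2.MORPH_OPEN,np.ones((3,3)))
    c=max(cv2.findContours(m,0,1)[0],key=cv2.contourArea);X=np.array([P[q[0][1],q[0][0]] for q in c]);print(n,cv2.boundingRect(c),X[:,2].mean(),cv2.minAreaRect((X[:,:2]*1000).astype(np.float32)))
E
```

```text
time: 4.7
position: [0.4722, -0.0893, 0.1872]
tool_rot: [0.128, 3.133, 0.002]
ft_force: [0.2, -0.5, 0.2]
grip_width: 1.005
grip_force: 0.0
[ 0.4722126  -0.08931964  0.18722122] [[-0.9966  0.0818  0.0064]
 [ 0.0818  0.9966  0.0012]
 [-0.0063  0.0017 -1.    ]]
block (291, 214, 37, 60) 0.07543251717269855 ((470.8266906738281, -99.86972045898438), (24.592811584472656, 40.076534271240234), 86.40214538574219)
strip (327, 201, 199, 39) 0.015433759617803026 ((476.86370849609375, -4.8331451416015625), (165.94720458984375, 30.64610481262207), 86.46377563476562)
```

View pics/w3.png

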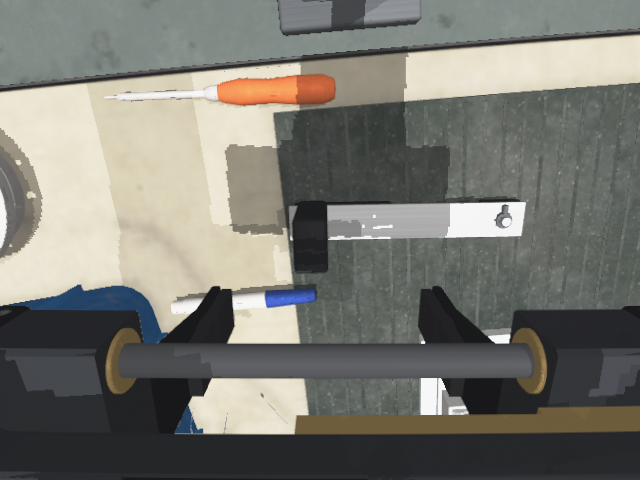

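The hover view shows the block at (310,237) and the strip end at (524,218). Cloud data puts the grip axis at (0.471,-0.0997), so the second look nudged the probe about 15 mm back, which does no harm. Now I descend and grip.

```bash
python3 -m handwheel '[[0.087,0,-0.0105,0,0.1,0.36,-1.1],[0.087,0,0,0.044,0,0,0],[0.087,0,0,0.044,0,0,0],[0.087,0,0,0.03,0,0,0],[0.087,0,0,0.014,0,0,0],[0.087,0,0,0,0,0,0],[0.087,0,0,0,0,0,0]]'
python3 -c "
from h import *
print(Ro.from_rotvec(ctrl.get_state()['tool_rot']).as_matrix().round(4))"
```

```text
time: 5.62
position: [0.4719, -0.0972, 0.0541]
tool_rot: [-0.091, -3.137, 0.002]
ft_force: [-0.1, 0.6, -0.0]
grip_width: 0.998
grip_force: 0.0
[[-9.983e-01  5.790e-02 -3.400e-03]
 [ 5.790e-02  9.983e-01 -9.000e-04]
 [ 3.300e-03 -1.100e-03 -1.000e+00]]
```

```bash
python3 -m handwheel '[[0,0,0,0,0,0,0],[0,0,0,0,0,0,0],[0,0,0,0,0,0,0],[0,0,0,0,0,0,0],[0,0,0,0,0,0,0],[0,0,0,0,0,0,0],[0,0,0,0,0,0,0],[0,0,0,0,0,0,0]]' 55
python3 -m handwheel '[[0,0,0,-0.007,0,0,0],[0,0,0,-0.008,0,0,0],[0,0,0,0,0,0,0],[0,0,0,0,0,0,0],[0,0,0,0,0,0,0],[0,0,0,0,0,0,0]]'
python3 - <<'E'
from h import *
s=ctrl.get_state();print(s["position"],Ro.from_rotvec(s["tool_rot"]).as_matrix().round(4).tolist())
i=ctrl.camera_info("wrist");p,d=ctrl.get_image("wrist");np.savez("w4.npz",p=p,d=d,**{k:i[k] for k in("intrinsics","D","R","t")});cv2.imwrite("pics/w4.png",p)
P,_=cloud("w4.npz")
m=((P[...,2]>.02)&(P[...,2]<.035)&(P[...,0]>.43)&(P[...,0]<.53)&(P[...,1]>-.07)&(P[...,1]<.11)).astype(np.uint8)
m=cv2.morphologyEx(m,cv2.MORPH_OPEN,np.ones((3,3)))
c=max(cv2.findContours(m,0,1)[0],key=cv2.contourArea);X=np.array([P[q[0][1],q[0][0]] for q in c]);r=cv2.minAreaRect((X[:,:2]*1000).astype(np.float32));print(r,cv2.boxPoints(r).tolist())
S=P[m>0];print("z vs y",np.polyfit(S[:,1],S[:,2],1),S[:,2].mean())
E
```

```text
time: 6.62
position: [0.4706, -0.0981, 0.0527]
tool_rot: [-0.093, -3.134, 0.003]
ft_force: [-0.0, -0.8, 0.3]
grip_width: 0.269
grip_force: 55.0
time: 7.38
position: [0.4705, -0.0976, 0.0675]
tool_rot: [-0.092, -3.134, 0.002]
ft_force: [-0.4, 0.5, -2.2]
grip_width: 0.273
grip_force: 55.0
[ 0.47047127 -0.0976042   0.06746127] [[-0.9983, 0.0587, -0.0068], [0.0587, 0.9983, -0.0013], [0.0067, -0.0017, -1.0]]
((476.51922607421875, -1.5606918334960938), (138.78211975097656, 30.47823143005371), 86.50714111328125) [[457.080810546875, -69.89442443847656], [487.50244140625, -71.75128173828125], [495.9576416015625, 66.77304077148438], [465.5360107421875, 68.62989807128906]]
z vs y [0.00044277 0.03048139] 0.030480016232627243
```

```bash
python3 - <<'E'
from h import *
for f in("w3","w4"):
    P,_=cloud(f+".npz")
    for off in(-.009,.009):
        xs=[]
        Q=P.reshape(-1,3);Q=Q[np.isfinite(Q[:,0])]
        c=Q[:,0]-(.4765+.061*(Q[:,1]+.0016))
        k=Q[(abs(c-off)<.003)&(Q[:,1]>.05)&(Q[:,1]<.1)];k=k[k[:,1].argsort()]
        print(f,off,[(int(a[1]*1000),round(a[2]*1000,1)) for a in k[::max(1,len(k)//25)]])
E
```

```text
w3 -0.009 [(50, np.float64(15.7)), (51, np.float64(16.0)), (53, np.float64(16.1)), (54, np.float64(16.1)), (56, np.float64(16.0)), (57, np.float64(18.9)), (58, np.float64(19.6)), (59, np.float64(21.5)), (60, np.float64(19.9)), (63, np.float64(16.7)), (65, np.float64(16.6)), (67, np.float64(16.7)), (68, np.float64(15.5)), (70, np.float64(15.3)), (71, np.float64(15.8)), (73, np.float64(14.9)), (74, np.float64(16.8)), (76, np.float64(14.8)), (77, np.float64(15.2)), (87, np.float64(-0.6)), (89, np.float64(-0.8)), (90, np.float64(-0.5)), (92, np.float64(-0.6)), (94, np.float64(-0.5)), (96, np.float64(-0.2)), (97, np.float64(-1.8)), (99, np.float64(-1.8))]
w3 0.009 [(50, np.float64(17.3)), (51, np.float64(16.3)), (53, np.float64(16.1)), (54, np.float64(16.2)), (56, np.float64(15.7)), (57, np.float64(15.7)), (58, np.float64(18.1)), (61, np.float64(19.3)), (62, np.float64(15.9)), (64, np.float64(15.0)), (66, np.float64(14.8)), (68, np.float64(16.3)), (69, np.float64(14.9)), (71, np.float64(15.9)), (72, np.float64(16.3)), (74, np.float64(15.4)), (75, np.float64(16.6)), (85, np.float64(-0.2)),
[... 784 characters left out ...]
np.float64(-0.6)), (85, np.float64(-1.2))]
w4 0.009 [(50, np.float64(30.9)), (50, np.float64(30.6)), (50, np.float64(30.4)), (50, np.float64(30.5)), (51, np.float64(30.7)), (51, np.float64(32.1)), (51, np.float64(30.4)), (52, np.float64(29.3)), (52, np.float64(31.5)), (52, np.float64(31.0)), (52, np.float64(29.7)), (52, np.float64(31.0)), (53, np.float64(31.3)), (53, np.float64(31.0)), (53, np.float64(30.1)), (53, np.float64(31.5)), (54, np.float64(30.7)), (54, np.float64(31.0)), (54, np.float64(30.4)), (54, np.float64(30.7)), (55, np.float64(29.7)), (55, np.float64(30.9)), (55, np.float64(31.4)), (56, np.float64(30.5)), (56, np.float64(30.2)), (57, np.float64(31.0)), (58, np.float64(31.3))]
```

```bash
python3 -m handwheel '[[0,0,0,0,-0.1,-0.3,1.3],[0,-0.007,0.02,0,0,0,0],[0,-0.007,0.04,0,0,0,0],[0,0,0.04,0,0,0,0],[0,0,0.04,0,0,0,0],[0,0,0.03,0,0,0,0],[0,0,0,0,0,0,0],[0,0,0,0,0,0,0]]'
python3 -c "
from h import *
s=ctrl.get_state();print(Ro.from_rotvec(s['tool_rot']).as_matrix().round(4).tolist())
d=np.array([.5084,.1896,s['position'][2]])-s['position'];print(to_tool(d))"
```

```text
time: 8.43
position: [0.4983, 0.0698, 0.0675]
tool_rot: [-0.129, -3.138, 0.001]
ft_force: [-0.2, -1.0, -2.2]
grip_width: 0.275
grip_force: 55.0
[[-0.9966, 0.0822, -0.0013], [0.0822, 0.9966, -0.0006], [0.0013, -0.0007, -1.0]]
[-2.66740007e-04  1.20226267e-01 -8.92522786e-05]
```

```bash
python3 -m handwheel '[[0,0,0.025,0,0,0,0],[0,0,0.025,0,0,0,0],[0,0,0.02,0,0,0,0],[0,0,0.015,0,0,0,0],[0,0,0,0,0,0,0],[0,0,0,0,0,0,0]]'
python3 -m handwheel '[[0,0,0.012,0,0,0,0],[0,0,0.01,0,0,0,0],[0,0,0.008,0,0,0,0],[0,0,0.005,0,0,0,0],[0,0,0,0,0,0,0],[0,0,0,0,0,0,0],[0,0,0,0,0,0,0]]'
python3 - <<'E'
from h import *
i=ctrl.camera_info("wrist");p,d=ctrl.get_image("wrist");np.savez("w5.npz",p=p,d=d,**{k:i[k] for k in("intrinsics","D","R","t")});cv2.imwrite("pics/w5.png",p)
E
```

```text
time: 9.18
position: [0.5053, 0.1542, 0.0675]
tool_rot: [-0.13, -3.138, 0.001]
ft_force: [-1.5, -0.4, -2.8]
grip_width: 0.269
grip_force: 55.0
time: 10.05
position: [0.5082, 0.1898, 0.0677]
tool_rot: [-0.129, -3.138, 0.0]
ft_force: [-0.0, -0.4, -3.2]
grip_width: 0.274
grip_force: 55.0
```

View pics/w5.png

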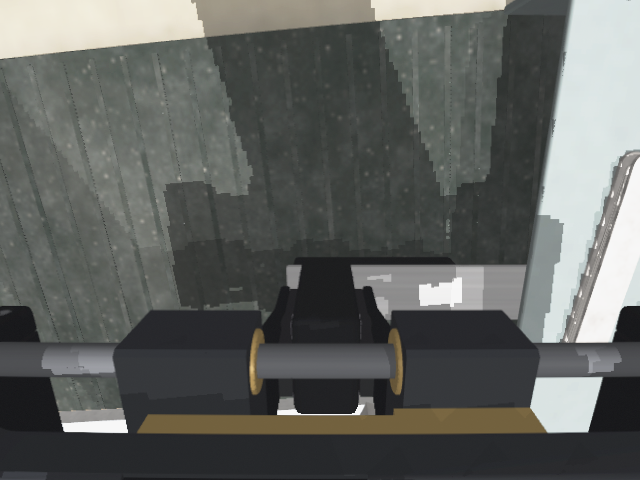

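The view shows the block held at (325,330) and the strip running squarely into the mouth under the deck edge, with nothing touching. Now I lower and feel for contact.

```bash
python3 -m handwheel '[[0,0,0,0.002,0,0,0],[0,0,0,0.002,0,0,0],[0,0,0,0,0,0,0],[0,0,0,0,0,0,0]]'
for k in 1; do python3 -m handwheel '[[0,0,0,0.001,0,0,0],[0,0,0,0,0,0,0],[0,0,0,0,0,0,0]]' | egrep 'pos|ft_'; done
python3 -m handwheel '[[0,0,0,0.0007,0,0,0],[0,0,0,0,0,0,0]]' | egrep 'pos|ft_'
python3 -m handwheel '[[0,0,0,0,0,0,0]]' | egrep 'pos|ft_'
```

```text
time: 10.6
position: [0.5082, 0.1903, 0.0636]
tool_rot: [-0.128, -3.138, -0.0]
ft_force: [0.2, 0.1, -1.1]
grip_width: 0.271
grip_force: 55.0
position: [0.5082, 0.1903, 0.0627]
ft_force: [-0.3, 0.7, -2.4]
position: [0.5081, 0.1902, 0.0619]
ft_force: [-0.0, 0.4, -2.1]
position: [0.5082, 0.1903, 0.062]
ft_force: [-0.3, 0.5, -2.0]
```

```bash
python3 -m handwheel '[[0,0,0,0.0007,0,0,0],[0,0,0,0,0,0,0]]' | egrep 'pos|ft_'
python3 -m handwheel '[[0,0,0,0.0007,0,0,0],[0,0,0,0,0,0,0]]' | egrep 'pos|ft_'
```

```text
position: [0.5081, 0.1902, 0.0612]
ft_force: [1.0, 0.0, -3.0]
position: [0.5081, 0.1902, 0.0605]
ft_force: [0.1, -0.4, -2.1]
```

```bash
python3 -m handwheel '[[0,0,0,0.0007,0,0,0],[0,0,0,0,0,0,0]]' | egrep 'pos|ft_'
```

```text
position: [0.5083, 0.1902, 0.0601]
ft_force: [-1.1, -1.3, 0.1]
```

```bash
python3 -m handwheel '[[0,0,0,0.0004,0,0,0],[0,0,0,0,0,0,0]]' | egrep 'pos|ft_'; python3 -m handwheel '[[0,0,0,0,0,0,0]]' | egrep 'ft_';python3 -m handwheel '[[0,0,0,0,0,0,0]]' | egrep 'ft_'
```

```text
position: [0.5084, 0.1902, 0.0599]
ft_force: [-1.6, -1.2, 3.8]
ft_force: [-1.3, -2.9, 4.0]
ft_force: [-0.1, -2.5, 3.7]
```

```bash
python3 -m handwheel '[[0,0,-0.003,0,0,0,0],[0,0,-0.005,0,0,0,0],[0,0,-0.005,0,0,0,0],[0,0,-0.005,0,0,0,0]]' | egrep 'pos|ft_'; python3 -m handwheel '[[0,0,-0.003,0,0,0,0],[0,0,0,0,0,0,0]]' | egrep 'pos|ft_'
```

```text
position: [0.507, 0.1726, 0.0597]
ft_force: [0.1, 3.5, 1.2]
position: [0.5066, 0.1691, 0.0597]
ft_force: [0.3, 2.3, 3.9]
```

```bash
python3 -m handwheel '[[0,0,-0.003,0.0002,0,0,0],[0,0,-0.005,0,0,0,0],[0,0,-0.006,0,0,0,0],[0,0,-0.006,0,0,0,0],[0,0,-0.006,0,0,0,0]]' | egrep 'pos|ft_'; python3 -m handwheel '[[0,0,-0.006,0,0,0,0],[0,0,-0.006,0,0,0,0],[0,0,-0.006,0,0,0,0]]' | egrep 'pos|ft_'
```

```text
position: [0.5046, 0.1434, 0.0595]
ft_force: [0.3, 5.2, 3.7]
position: [0.5031, 0.1253, 0.0595]
ft_force: [1.3, 5.4, 3.6]
```

```bash
python3 -m handwheel '[[0,0,-0.006,0,0,0,0],[0,0,-0.006,0,0,0,0],[0,0,-0.006,0,0,0,0],[0,0,-0.006,0,0,0,0]]' | egrep 'pos|ft_'; python3 -m handwheel '[[0,0,-0.006,0,0,0,0],[0,0,-0.006,0,0,0,0],[0,0,-0.006,0,0,0,0],[0,0,0,0,0,0,0]]' | egrep 'pos|ft_'
```

```text
position: [0.501, 0.1015, 0.0595]
ft_force: [0.2, 5.8, 4.6]
position: [0.4994, 0.0827, 0.0595]
ft_force: [0.4, 3.1, 6.7]
```

```bash
python3 -m handwheel '[[0,0,-0.005,-0.0001,0,0,0],[0,0,-0.006,0,0,0,0],[0,0,-0.006,0,0,0,0],[0,0,-0.006,0,0,0,0],[0,0,-0.005,0,0,0,0],[0,0,-0.003,0,0,0,0],[0,0,0,0,0,0,0],[0,0,0,0,0,0,0]]' | egrep 'pos|ft_'
python3 -m handwheel '[[0,0,0,-0.003,0,0,0],[0,0,0,-0.006,0,0,0],[0,0,0,-0.006,0,0,0],[0,0,0,0,0,0,0],[0,0,-0.02,0,0,0,0],[0,0,-0.03,0,0,0,0],[0,0,-0.02,0,0,0,0],[0,0,0,0,0,0,0],[0,0,0,0,0,0,0]]'
python3 - <<'E'
from h import *
i=ctrl.camera_info("top");p,d=ctrl.get_image("top");np.savez("t2.npz",p=p,d=d)
cv2.imwrite("pics/t2.png",cv2.resize(p[180:330,125:425],None,fx=2.6,fy=2.6,interpolation=cv2.INTER_CUBIC))
E
```

```text
position: [0.4968, 0.0525, 0.0595]
ft_force: [0.7, 4.0, 6.2]
time: 17.48
position: [0.4912, -0.0161, 0.0742]
tool_rot: [-0.127, -3.138, -0.001]
ft_force: [-0.8, 0.9, -2.6]
grip_width: 0.276
grip_force: 55.0
```

View pics/t2.png

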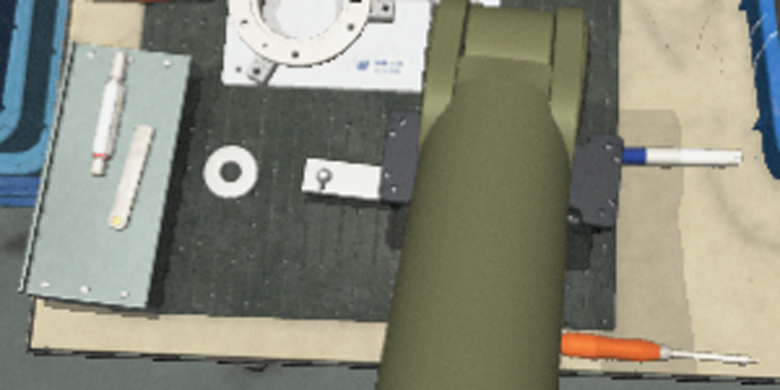

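The washer lies in the open at crop (231,172), and the strip end at (303,175) is well clear of it. Now I check the distances and lower the probe.

```bash
python3 - <<'E'
from h import *
i=ctrl.camera_info("top");w=ray([(125+231/2.6,180+172/2.6)],i,.01)[0];d=np.array([.0836,.9965])
v=w[:2]-[.4924,.277];print(w,"x in mouth",v@d,"dist",np.hypot(*v))
E
python3 -m handwheel '[[0,0,0,0.006,0,0,0],[0,0,0,0.006,0,0,0],[0,0,0,0.005,0,0,0],[0,0,0,0.002,0,0,0],[0,0,0,0,0,0,0],[0,0,0,0,0,0,0]]' | egrep 'pos|ft_'
python3 -m handwheel '[[0,0,0,0.001,0,0,0],[0,0,0,0,0,0,0],[0,0,0,0,0,0,0]]' | egrep 'pos|ft_'
python3 -m handwheel '[[0,0,0,0.0007,0,0,0],[0,0,0,0,0,0,0],[0,0,0,0,0,0,0]]' | egrep 'pos|ft_'
```

```text
[0.51002543 0.2324569  0.01      ] x in mouth -0.04291371246621922 dist 0.047903481895947994
position: [0.4914, -0.0171, 0.0555]
ft_force: [0.8, -0.4, -2.1]
position: [0.4913, -0.017, 0.0544]
ft_force: [0.8, -0.8, -2.0]
position: [0.4912, -0.0171, 0.0536]
ft_force: [-0.8, 0.2, -2.3]
```

```bash
python3 -m handwheel '[[0,0,0,0.0006,0,0,0],[0,0,0,0,0,0,0],[0,0,0,0,0,0,0]]' | egrep 'pos|ft_'
python3 -m handwheel '[[0,0,0,0.0004,0,0,0],[0,0,0,0,0,0,0],[0,0,0,0,0,0,0]]' | egrep 'pos|ft_'
```

```text
position: [0.4913, -0.017, 0.053]
ft_force: [0.3, -0.4, -3.2]
position: [0.4913, -0.017, 0.0526]
ft_force: [-0.1, 0.8, -2.8]
```

```bash
python3 -m handwheel '[[0,0,0,0.0005,0,0,0],[0,0,0,0,0,0,0],[0,0,0,0,0,0,0]]' | egrep 'pos|ft_'
python3 -m handwheel '[[0,0,0,0.0005,0,0,0],[0,0,0,0,0,0,0],[0,0,0,0,0,0,0]]' | egrep 'pos|ft_'
```

```text
position: [0.4913, -0.0171, 0.0526]
ft_force: [-2.1, 0.4, 6.4]
position: [0.4914, -0.0171, 0.0525]
ft_force: [-4.8, -0.3, 9.5]
```

```bash
python3 -m handwheel '[[0.05,0,0,0,0,0,0],[0.05,0,0,0,0,0,0],[0.05,0,0,0,0,0,0],[0.05,0,0,0,0,0,0]]' | egrep 'pos|ft_|grip'
python3 -m handwheel '[[0.05,0,0,-0.01,0,0,0],[0.05,0,0,-0.03,0,0,0],[0.05,0,0,-0.05,0,0,0],[0.05,0,0,-0.05,0,0,0],[0.05,0,0,-0.05,0,0,0],[0.05,0,0,0,0,0,0],[0.05,0,0,0,0,0,0]]' | egrep 'time|pos|ft_|grip'
python3 - <<'E'
from h import *
i=ctrl.camera_info("wrist");p,d=ctrl.get_image("wrist");np.savez("w6.npz",p=p,d=d,**{k:i[k] for k in("intrinsics","D","R","t")});cv2.imwrite("pics/w6.png",p)
P,_=cloud("w6.npz");Q=P.reshape(-1,3)
s=Q[(Q[:,2]>.006)&(Q[:,2]<.012)&(Q[:,1]>.195)&(Q[:,1]<.27)&(abs(Q[:,0]-.51)<.04)];print("washer",len(s),s.min(0),s.max(0))
e=Q[(Q[:,2]>.054)&(Q[:,2]<.063)&(abs(Q[:,0]-.51)<.01)&(Q[:,1]>.24)];print("front edge",e.min(0))
k=Q[(Q[:,2]>.012)&(Q[:,2]<.019)&(abs(Q[:,0]-.5)<.03)&(Q[:,1]>.0)&(Q[:,1]<.18)];print("strip",k.min(0),k.max(0),np.polyfit(k[:,1],k[:,2],1),np.polyfit(k[:,0],k[:,2],1))
E
```

```text
position: [0.4912, -0.017, 0.0515]
ft_force: [-0.5, 0.1, 0.4]
grip_width: 0.559
grip_force: 0.0
time: 21.9
position: [0.4912, -0.0171, 0.2416]
ft_force: [-0.8, -0.0, -0.6]
grip_width: 0.578
grip_force: 0.0
washer 1596 [0.4864701  0.20942583 0.00606712] [0.53592404 0.25939505 0.01129572]Traceback (most recent call last):
  File "<stdin>", line 5, in <module>
    return umr_minimum(a, axis, None, out, keepdims, initial, where)
ValueError: zero-size array to reduction operation minimum which has no identity
```

View pics/w6.png

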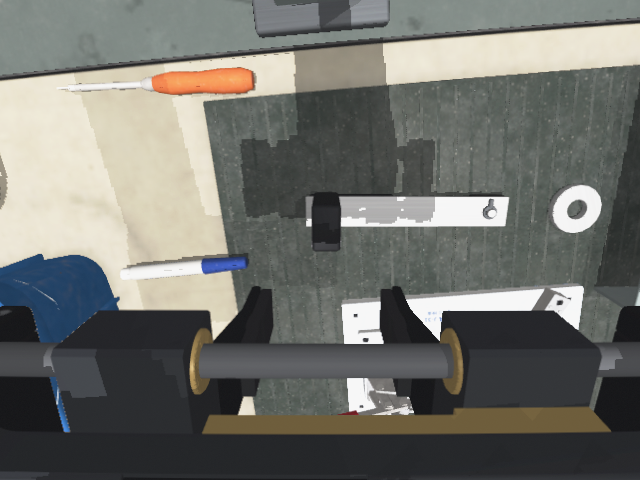

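The view shows the probe standing flat and released, with its foot end at (508,211). The washer is free at (577,209), about 43 mm before the front edge with a clear gap to the probe. The job is ready to hand in.

```bash
python3 -c "
from bench import ctrl
print(ctrl.close_job())"
```

```text
the job is handed in; nothing more can be done
None
```

The washer lies flat in the open with its centre about 43 mm in front of the shelf, the probe stands released on its heel clear of both, and the job was handed in at about 22 s; no verdict came back, the highest washer press I read was about 9 N, and an early camera move nudged the probe 15 mm along the bench before I gripped it.

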